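Pack the large pipette for calibration

ROBOT

A 7-joint arm with a two-finger parallel gripper is mounted at the origin on the work surface. World frame = base frame: x ahead of the robot, y to its left, z up, the work surface at z = 0. Lengths are in m, angles in rad, forces in N, time in s.
With the tool pointing down it reaches from about 0.4 to 0.925 m from the base axis. Payload 5.6 kg.
Tool frame: the origin (TCP) lies midway between the tips of the shut fingers; the grasp point (between the pads) lies 19 mm behind it (bot.pinch_z is the z of the grasp point in the tool frame, in m); z points along the fingers, y is the direction in which the jaws open and shut (so a half turn about z gives the same grasp; the last joint's range is limited). The gripper opens to 85 mm and grips with 20 to 120 N. Pads are 22 mm wide; open, the fingers measure 114 mm over their backs; the gripper's body (76 mm by 85 mm) begins 54 mm behind the grasp point. The pads swing forward as they close: fully open they stand 13 mm farther back than shut.
Start: joints at [-1.257, 0.468, -0.012, 1.603, 0.006, 1.071, -0.056], TCP at [0.227, 0.609, 0.231] pointing down, gripper open.
Joint ranges: [-2.53, 2.53], [-0.31, 2.02], [-1.57, 1.55], [0.28, 2.44], [-1.29, 4.43], [0.15, 1.84], [-2.92, 2.92]. Speed limits (rad/s): [2.57, 2.57, 3.14, 3.14, 3.14, 3.14, 3.14].

INTERFACE

Orientations are given as a unit quaternion [w, x, y, z].
In Python, from station import monitor, capture, job, bot gives the robot as it stands.
- The arm moves only by the shell command python3 -m handwheel 'ROWS' [FORCE]. ROWS is JSON, a list of rows, each a list of 5 numbers: the shift along the tool's x, y, z in units of 60 mm (1.0 is 60 mm), then the turn about the tool's z in units of 6 degrees (1.0 is 6 degrees), then the gripper's target within -1 to 1 (shut at 1, half-way at 0, fully open at -1). In form: [[x, y, z, twist, claw], ...]. A call has 1 to 8 rows; each row is the pose to reach, as a shift and turn from the pose commanded when the call began, along the tool's axes at that moment; what a row does not reach only later rows make up. A row lasts 1/8 s, in which the tool goes at most 62.5 mm and 10.7 degrees, less where a joint would pass 70% of its speed; a pose out of reach is approached as far as the arm can. A call with a gripper value outside its range is refused whole. The fingers move at their own pace and stop on an object; FORCE is the grip in N (left out, the last holds). Time passes only in rows, so rows that repeat a pose let the fingers close. It gives the time, the measured TCP pose, the force and the opening at its end, in the units of the state.
- monitor.sense(): the state, without advancing time (a new reading comes with each control period).
- capture(name): name is "scene" or "top"; returns a dict with "pixels" (420x560x3 uint8, blue, green, red), "range_z" (420x560 float32, m along the optical axis (not along the pixel's ray), 0 where there is no reading), "fx", "fy", "cx", "cy" (pixels), "world_to_cam" (4x4, takes a point from world to camera coordinates). Camera axes: x right, y down, z forward; pixel columns grow to the right and rows downward; lengths in m; the calibration is good to about 2 mm. A picture is of the moment at which its call begins.
- job.job_done(): hands the job in, once; it reports no verdict.
The state is a dict: "time_s": time; "joint_positions": joint angles; "dq": joint speeds; "tau": joint torques, N m; "tool_pos": TCP position; "tcp_rot": TCP orientation; "ft_force": force on the tool from outside, world axes, zero at the start; "wrist_torque": the same for the moment, N m; "width": finger opening in m.
Only numpy, scipy, OpenCV 4.12 (cv2) and the standard library are available. Lean on these libraries where they do the work, as an engineer would, in place of code of your own. Each camera call takes 0.05 s, during which the arm holds its last target.

TASK

The large pipette with the thick shank is due for calibration: lift it up off its hook on the bench stand and, keeping it upright, press it nose down into the empty foam pocket of the service case, turned so that its ejector arm goes into the slot of the pocket, until it is fully home, then let go. Leave the other pipettes on the stand and in the case where they are.

Things in the scene. Friction and masses are not known exactly. Their poses are not given: they have to be found in the camera images.
- pipette_grip (a point): Grip point of the large pipette (thick grey shank; 196 mm long, 0.12 kg): on its axis, high on the white handle, 160 mm above the nose, 36 mm below the top of its plunger button. Axes: z up, x to the finger hook (its back), y across the flat sides. Handle 31 mm wide between the flats (y), x from -17 to +14 mm, 88 to 178 mm above the nose.
- pipette_nose (a point): Lower end of the large pipette's nose, on its axis; same axes. From here up: a cone, 10 mm wide at its end; shank 24 mm across from 32 to 88 mm up. The ejector arm is a white bar 8 mm wide (4 mm at its foot) that stands out 6 mm from the shank on the -x side, from 20 to 88 mm up.
- pipette_hook (a point): Finger hook of the large pipette: middle of the hook's underside where it rests on the stand's bar, 30 mm to +x of the axis and 146 mm above the nose; same axes. The hook is an arm 16 mm wide that reaches 39 mm from the axis; the lip at its end (x 35 to 39 mm) turns down 10 mm behind the bar, so lift by more than 10 mm before drawing the pipette to -x.
- stand: Bench stand, fixed; origin on the bench under the middle of its 130 x 330 x 12 mm base plate, x to its back, y along the hanging bar. Bar: x -4 to +4 mm, five notches 20 mm wide, 45 mm apart, floors 171 mm and teeth 177 mm above the bench. Three pipettes hang upright on its -x side in every second notch, 90 mm apart, in any order, axes at x = -31 mm, noses 25 mm above the bench.
- stand_rest (a point): Middle of the front of the stand's rubber rest bar, 123 mm above the bench (bar 12 mm tall, along y), which touches the backs of the hanging handles; axes of the stand. The uprights at the ends of the stand, y = +/-155 mm, end 177 mm above the bench.
- pocket (a point): Centre of the mouth of the empty pocket, level with the foam's top, 80 mm above the bench. Axes of the case: z up, y along the row of pockets, -x to the side where the pocket has its slot for the ejector arm. Eight-sided, 26.4 mm across, slot 11 mm wide and 7.5 mm deeper to -x. The pipette fits only with its x along the pocket's x (within 5 degrees).
- pocket_floor (a point): Centre of the flat floor of the empty pocket, 70 mm below its mouth: the nose stands here when home, the handle's foot then 18 mm above the foam. From 12 to 36 mm below the mouth the foam bulges in 2.5 mm on both y sides and grips the shank: over the last 25 to 30 mm the pipette must be pressed down with 5 to 10 N; it does not fall home by itself.
- case: Service case, fixed: open dark tray 128 x 252 mm with grey foam, its top 80 mm above the bench; origin on the bench under its middle, axes as for the pocket. The empty pocket is at y = +68 mm; at y = -22 and -85 mm slim pipettes stand in smaller pockets, handles 20 mm wide, tops 206 mm above the bench, finger hooks to +x.
- slim_hung_grip (a point): Slim pipette on the stand, to be left there: point on its axis 160 mm above its nose; shaped like the large one, but handle 20 mm wide and shank only 13 mm across.
- multi_hung_grip (a point): Eight-channel pipette on the stand, to be left there: point on its axis 160 mm above its nozzles; handle 20 mm wide, below it a grey block 82 mm wide (y).
- slim_packed_a_grip (a point): Slim pipette in the pocket of the case at y = -85 mm, to be left there: point on its axis 160 mm above its nose.
- slim_packed_b_grip (a point): Slim pipette in the pocket of the case at y = -22 mm, to be left there: point on its axis 160 mm above its nose.

How it is judged:
On the way, in this order (a step that is already met when the one before it is completed fails the run):
1. the large pipette is lifted up off its hook, clear of the stand, in the gripper (z of pipette_grip in the frame of stand above 0.197 m and contact force between pipette and stand below 0.05 N and contact force between the fingers and pipette above 0.3 N), for 0.1 s.
2. the robot presses it down into the pocket until it is home (z of pipette_nose in the frame of pocket below -0.065 m and horizontal distance between pipette_nose and pocket below 0.005 m and contact force between any of the fingers, the arm and pipette above 0.2 N), for 0.05 s.
At the end, for the whole second after the job is handed in: The large pipette stands in the empty pocket of the case, its nose at most 4 mm short of the pocket's floor (66 mm or more below the mouth) and within 4 mm of the pocket's centre, upright within 4.5 degrees, at rest and released; the other four pipettes are within 20 mm of where they were (z of pipette_nose in the frame of pocket below -0.066 m and horizontal distance between pipette_nose and pocket below 0.004 m and angle between pipette_grip's own z axis and vertical below 0.08 rad and linear speed of pipette below 0.02 m/s and distance of each of slim_hung_grip, multi_hung_grip, slim_packed_a_grip, slim_packed_b_grip from where it was at the start of the episode below 0.02 m); the robot touches nothing.
It fails at once if the large pipette is tipped over (more than 40 degrees) (angle between pipette_grip's own z axis and vertical above 0.7 rad).
It fails at once if the slim pipette on the stand is pushed along or off its hook (moved more than 20 mm) (distance of slim_hung_grip from where it was at the start of the episode above 0.02 m).
It fails at once if the eight-channel pipette on the stand is pushed along or off its hook (moved more than 20 mm) (distance of multi_hung_grip from where it was at the start of the episode above 0.02 m).
It fails at once if a packed slim pipette is pulled out of the foam (moved more than 20 mm) (distance of slim_packed_a_grip from where it was at the start of the episode above 0.02 m).
It fails at once if a packed slim pipette is pulled out of the foam (moved more than 20 mm) (distance of slim_packed_b_grip from where it was at the start of the episode above 0.02 m).
It also fails if it takes over 58 s, if anything falls off the work surface, if the arm or the gripper's body presses on something with over 40 N, if the wrist force passes 120 N, or if a joint passes its speed limit or range.

## Working session

There is one attempt and no reset: what is moved stays moved. The work goes in short steps, Python scripts to look and compute and a shell command to move; the robot and the scene stay as the last step left them, time stands still between calls to the robot, and variables do not carry over. Pictures are saved under pics/ and viewed, and the job is handed in when it is done.

```bash
ls; mkdir -p pics; python3 - <<'E'
from station import monitor, capture, job, bot
import cv2,numpy as np
print(monitor.sense()); print(bot.pinch_z)
for n in("scene","top"):
    c=capture(n); cv2.imwrite(f"pics/{n}0.png",c["pixels"]); print(n,c["fx"],c["cx"],c["cy"],np.round(c["world_to_cam"],3).tolist())
    np.savez(f"{n}0.npz",**c)
E
```

```text
pics
{'time_s': 0.0, 'joint_positions': array([-1.2569905 ,  0.46839041, -0.01158354,  1.60363499,  0.00601621,
        1.07142755, -0.05628537]), 'dq': array([ 3.68159596e-04, -9.41215825e-04,  3.15184405e-04,  2.17930837e-05,
        1.32677923e-03,  8.31166507e-04, -7.14416917e-04]), 'tau': array([ 2.38495677e-04, -5.32374144e+01,  2.17352388e-02, -2.51312363e+01,
        1.13930792e-02,  7.63390562e-03, -1.49858170e-05]), 'tool_pos': array([0.22691428, 0.60849488, 0.23032505]), 'tcp_rot': array([-8.79254756e-05,  1.77486881e-01,  9.84122743e-01, -9.08947771e-04]), 'ft_force': array([0.21894765, 1.10488285, 1.22512123]), 'wrist_torque': array([ 0.01824453, -0.01381341,  0.01382035]), 'width': 0.08535827419935044}
-0.0187
scene 406.47153928172304 277.21539213424666 208.70334843523776 [[0.658, 0.752, -0.021, -0.345], [0.514, -0.47, -0.718, -0.198], [-0.55, 0.462, -0.696, 1.371], [0.0, 0.0, 0.0, 1.0]]
top 427.6630572632448 271.5124586169605 208.6605008597714 [[-0.115, -0.993, 0.003, 0.049], [-0.97, 0.112, -0.216, 0.597], [0.215, -0.027, -0.976, 0.877], [0.0, 0.0, 0.0, 1.0]]
```

View pics/scene0.png

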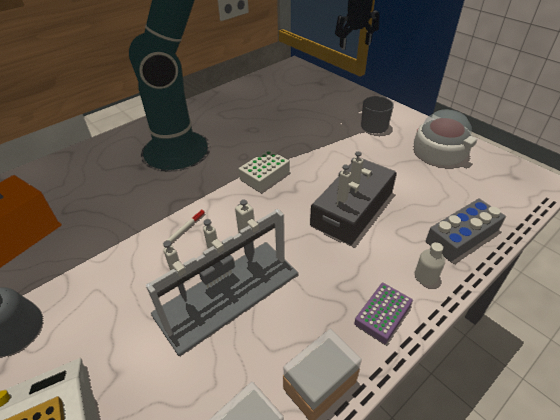

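View pics/top0.png

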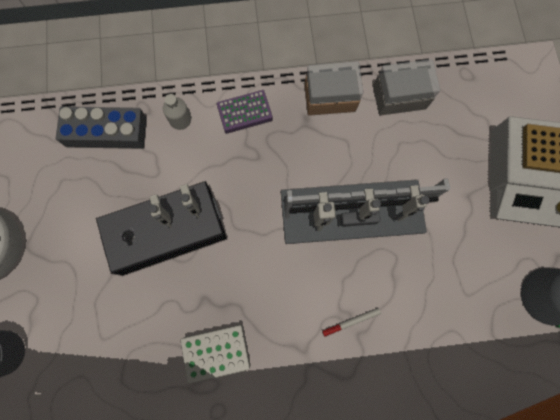

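```bash
python3 - <<'E'
import cv2,numpy as np
t=np.load("top0.npz");s=np.load("scene0.npz")
a=cv2.resize(t["pixels"][170:250,275:455],None,fx=4.4,fy=4.4,interpolation=2)
b=cv2.resize(t["pixels"][175:280,90:235],None,fx=5,fy=5,interpolation=2)
c=cv2.resize(s["pixels"][190:350,140:305],None,fx=3.7,fy=3.7,interpolation=2)
d=cv2.resize(s["pixels"][140:250,300:410],None,fx=5,fy=5,interpolation=2)
for n,i in zip("abcd",(a,b,c,d)): cv2.imwrite(f"pics/z{n}.png",np.clip(i.astype(float)*1.5,0,255).astype(np.uint8)); print(i.shape)
E
```

```text
(352, 792, 3)
(525, 725, 3)
(592, 610, 3)
(550, 550, 3)
```

View pics/za.png

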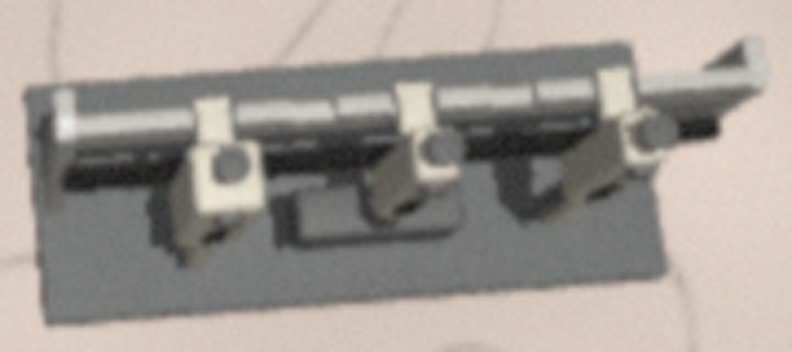

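View pics/zb.png

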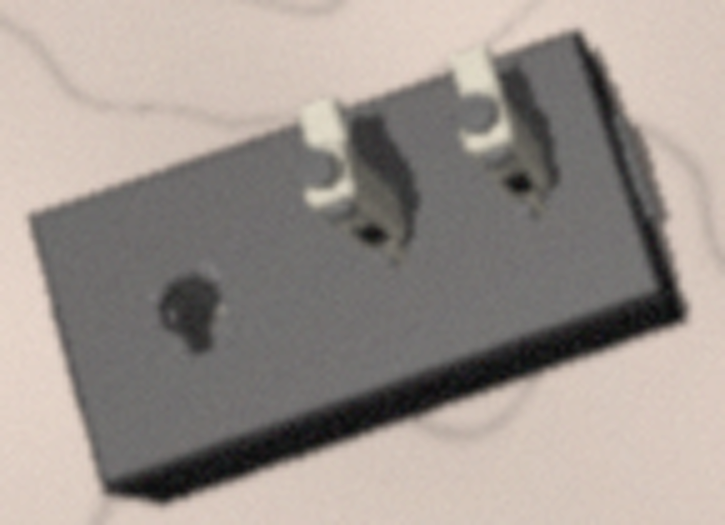

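View pics/zc.png

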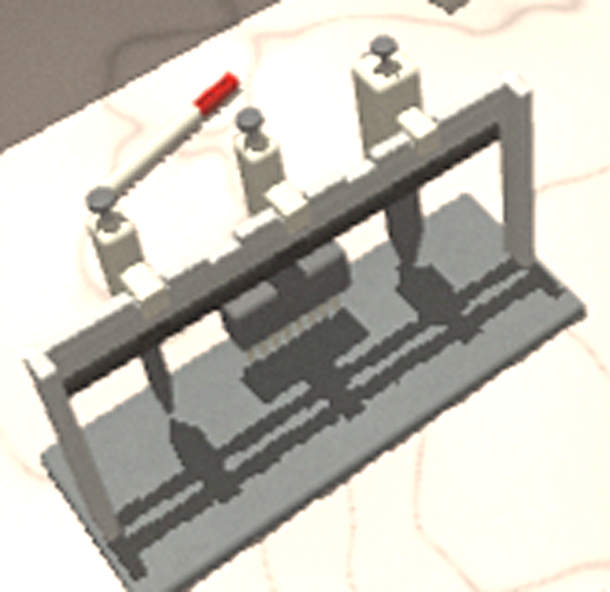

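View pics/zd.png

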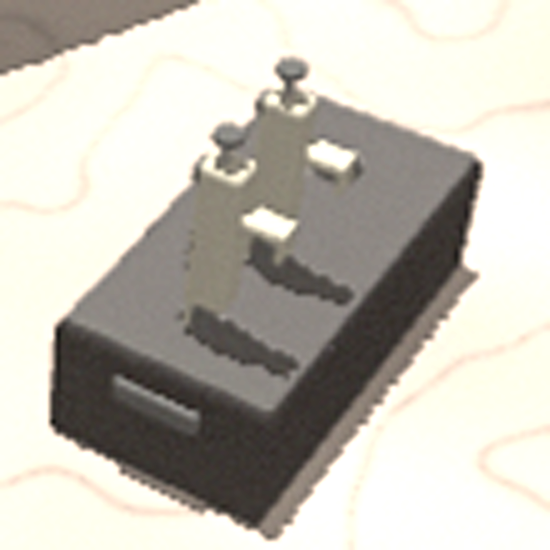

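```bash
cat > h.py <<'E'
import numpy as np, cv2
def ray(c,u,v):
    M=np.asarray(c["world_to_cam"]);R=M[:3,:3];t=M[:3,3]
    d=np.array([(u-c["cx"])/c["fx"],(v-c["cy"])/c["fy"],1.0])
    return -R.T@t, R.T@d
def onz(c,u,v,z):
    o,d=ray(c,u,v); return o+d*(z-o[2])/d[2]
def tri(c1,p1,c2,p2):
    o1,d1=ray(c1,*p1);o2,d2=ray(c2,*p2)
    A=np.stack([d1,-d2],1);s=np.linalg.lstsq(A,o2-o1,rcond=None)[0]
    a=o1+s[0]*d1;b=o2+s[1]*d2
    return (a+b)/2,np.linalg.norm(a-b)
def proj(c,P):
    M=np.asarray(c["world_to_cam"]);q=M[:3,:3]@np.asarray(P)+M[:3,3]
    return c["fx"]*q[0]/q[2]+c["cx"],c["fy"]*q[1]/q[2]+c["cy"]
def cloud(c):
    M=np.asarray(c["world_to_cam"]);Z=np.asarray(c["range_z"])
    v,u=np.mgrid[:Z.shape[0],:Z.shape[1]]
    P=np.stack([(u-c["cx"])/c["fx"]*Z,(v-c["cy"])/c["fy"]*Z,Z],-1)
    return (P-M[:3,3])@M[:3,:3]
E
python3 - <<'E'
from h import *
for n in("top","scene"):
    c=np.load(n+"0.npz"); P=cloud(c); Z=c["range_z"]>0
    print(n, "fy",c["fy"])
    # case: foam top points
    # restrict area by rough region
    case=(P[...,0]>.35)&(P[...,0]<.8)&(P[...,1]>.1)&(P[...,1]<.6)&Z
    foam=case&(abs(P[...,2]-.08)<.006)
    k=cv2.connectedComponentsWithStats(foam.astype(np.uint8))
    for i in range(1,k[0]):
        if k[2][i,4]>300:
            m=k[1]==i; q=P[m]; r=cv2.minAreaRect(q[:,:2].astype(np.float32)); print("foam",k[2][i],r,np.median(q[:,2]))
    pl=(abs(P[...,2]-.012)<.005)&Z
    k=cv2.connectedComponentsWithStats(pl.astype(np.uint8))
    for i in range(1,k[0]):
        if k[2][i,4]>300:
            m=k[1]==i; q=P[m]; r=cv2.minAreaRect(q[:,:2].astype(np.float32)); print("plate",k[2][i],r,np.median(q[:,2]))
    hi=(P[...,2]>.185)&(P[...,2]<.23)&Z&(P[...,0]>.3)&(P[...,0]<.85)
    k=cv2.connectedComponentsWithStats(hi.astype(np.uint8))
    for i in range(1,k[0]):
        if k[2][i,4]>8:
            m=k[1]==i; q=P[m];print("hi",k[2][i],k[3][i],q.mean(0).round(4),q.max(0).round(3))
E
```

```text
top fy 427.6630572632448
foam [  96  181  123   93 5715] ((0.5869176983833313, 0.2258092761039734), (0.12819884717464447, 0.2510470747947693), 12.952038764953613) 0.0802104900906968
plate [ 281  180  146   64 4087] ((0.5847211480140686, -0.20957189798355103), (0.329938679933548, 0.13057629764080048), 87.80224609375) 0.012004555093076743
plate [322 308  59  29 379] ((0.3364655375480652, -0.1667916625738144), (0.0143838319927454, 0.1365053355693817), 14.65114688873291) 0.013507833252926064
hi [181 193  12  13 115] [186.2173913  198.77391304] [0.6075 0.142  0.1965] [0.622 0.152 0.209]
hi [413 195  16  16 198] [420.05555556 201.8030303 ] [ 0.5491 -0.2949  0.2052] [ 0.564 -0.287  0.224]
hi [366 199  15  16 178] [372.88202247 205.66853933] [ 0.5517 -0.2055  0.2058] [ 0.566 -0.198  0.223]
hi [148 203  13  14 122] [154.18032787 209.30327869] [0.594  0.2036 0.1964] [0.609 0.213 0.209]
hi [317 202  18  20 304] [325.71381579 210.86513158] [ 0.5523 -0.1166  0.2044] [ 0.571 -0.103  0.224]
scene fy 406.47153928172304
foam [ 314  159   83   66 2049] ((0.5890506505966187, 0.22735881805419922), (0.12
[... 336 characters left out ...]
70481717586517), 64.19667053222656) 0.01203930647239981
plate [ 151  242  147  113 6142] ((0.5843948125839233, -0.2071646749973297), (0.3303239643573761, 0.132847860455513), 87.6512451171875) 0.011575886197961382
hi [353 151  11  13  78] [357.8974359  157.28205128] [0.5981 0.2056 0.1939] [0.61  0.216 0.207]
hi [340 164  12  14  81] [345.50617284 170.55555556] [0.6127 0.1441 0.1942] [0.625 0.155 0.209]
hi [235 199  19  21 257] [244.03891051 209.48249027] [ 0.5607 -0.1198  0.2012] [ 0.573 -0.101  0.222]
hi [203 219  14  20 179] [208.84357542 228.72067039] [ 0.5586 -0.2084  0.2033] [ 0.569 -0.198  0.223]
hi [163 240  15  21 200] [169.63  250.475] [ 0.5552 -0.2976  0.2033] [ 0.565 -0.287  0.222]
```

```bash
python3 - <<'E'
from h import *
t=np.load("top0.npz");s=np.load("scene0.npz")
for a,b in zip([(232,163),(440,150),(655,133)],[(384,46),(249,118),(101,199)]):
    p=(a[0]/4.4+275-.4,a[1]/4.4+170-.4);q=(b[0]/3.7+140-.4,b[1]/3.7+190-.4)
    print(tri(t,p,s,q),onz(t,*p,.221),onz(s,*q,.221))
# pocket
g=cv2.cvtColor(t["pixels"],cv2.COLOR_BGR2GRAY)
print(g[222:252,116:142])
P=cloud(t); print((P[222:252,116:142,2]*1000).round().astype(int))
E
```

```text
(array([ 0.55720628, -0.11784365,  0.21928391]), np.float64(0.0012149545291141141)) [ 0.55650586 -0.11806923  0.221     ] [ 0.55910001 -0.11837092  0.221     ]
(array([ 0.55247309, -0.20618715,  0.218259  ]), np.float64(0.0005864843935179996)) [ 0.55206585 -0.20517789  0.221     ] [ 0.55476735 -0.20763077  0.221     ]
(array([ 0.54947915, -0.29670813,  0.21863017]), np.float64(0.00015817408199441524)) [ 0.54896922 -0.29584684  0.221     ] [ 0.55169614 -0.29733346  0.221     ]
[[73 72 72 73 71 72 72 72 72 74 74 72 73 73 72 72 73 73 73 71 73 77 73 73
  74 73]
 [74 72 73 72 72 73 71 74 71 71 73 73 72 75 74 73 73 73 73 75 75 74 73 74
  75 73]
 [73 70 72 71 72 69 73 73 72 73 72 72 72 73 73 73 73 74 74 74 76 75 73 71
  72 75]
 [73 71 71 73 72 74 73 73 73 72 74 72 74 72 74 73 71 73 74 74 74 71 73 72
  75 73]
 [73 70 72 71 72 74 73 74 71 73 73 72 73 73 73 75 73 72 73 75 74 75 71 73
  74 73]
 [74 73 72 73 73 74 72 71 73 72 72 74 73 74 78 78 76 74 73 74 74 73 73 75
  73 74]
 [74 74 74 73 73 72 72 74 72 71 73 72 72 74 78 79 83 76 73 73 74 75 75 74
  76 72]
 [72 72 73 73 73 73 71 72 74 72 68 68 
[... 4442 characters left out ...]
82  81  79
   81  78  81  82  79  80  77  81]
 [ 81  77  83  81  80  80  81  80  79  80  81  81  80  77  83  83  79  82
   83  78  81  79  79  81  84  79]
 [ 82  83  79  81  79  79  77  81  80  81  81  81  79  79  81  82  81  78
   77  81  82  76  79  79  80  80]
 [ 79  81  79  84  80  82  79  81  81  80  81  80  77  80  78  80  79  81
   78  77  79  82  78  83  81  79]
 [ 80  80  82  80  81  82  83  79  78  82  79  80  79  81  79  80  81  80
   81  81  81  77  77  78  79  85]
 [ 78  79  83  78  81  81  81  78  82  80  79  81  81  82  81  79  81  78
   80  81  79  81  80  80  80  83]
 [ 85  79  81  83  81  79  82  78  81  80  82  81  81  80  80  80  80  80
   80  79  81  80  80  80  78  79]]
```

```bash
python3 - <<'E'
from h import *
t=np.load("top0.npz")
P=cloud(t)
g=cv2.GaussianBlur(cv2.cvtColor(t["pixels"],cv2.COLOR_BGR2GRAY),(0,0),.5)
m=np.zeros_like(g);m[222:252,116:142]=(g[222:252,116:142]<56)
big=cv2.resize(g[215:260,110:150],None,fx=8,fy=8,interpolation=cv2.INTER_CUBIC)
cs,_=cv2.findContours((big<57).astype(np.uint8),0,1)
c=max(cs,key=cv2.contourArea)[:,0,:].astype(float)
uv=(c+.5)/8-.5+[110,215]
W=np.array([onz(t,u,v,.08)[:2] for u,v in uv])
for yaw in(12,12.5,13):
    a=np.radians(yaw);R=np.array([[np.cos(a),-np.sin(a)],[np.sin(a),np.cos(a)]])
    L=W@R; mn,mx=L.min(0),L.max(0); print(yaw,mx-mn,"centre", R@np.array([mx[0]-.0132,(mn[1]+mx[1])/2]), R@np.array([mn[0]+.0207,0])[:1], R@np.array([mn[0]+.0207,(mn[1]+mx[1])/2]))
E
```

```text
Traceback (most recent call last):
ValueError: matmul: Input operand 1 has a mismatch in its core dimension 0, with gufunc signature (n?,k),(k,m?)->(n?,m?) (size 1 is different from 2)
```

```bash
python3 - <<'E'
from h import *
t=np.load("top0.npz")
g=cv2.GaussianBlur(cv2.cvtColor(t["pixels"],cv2.COLOR_BGR2GRAY),(0,0),.5)
big=cv2.resize(g[215:260,110:150],None,fx=8,fy=8,interpolation=cv2.INTER_CUBIC)
cs,_=cv2.findContours((big<57).astype(np.uint8),0,1)
c=max(cs,key=cv2.contourArea)[:,0,:].astype(float)
uv=(c+.5)/8-.5+[110,215]
W=np.array([onz(t,u,v,.08)[:2] for u,v in uv])
for yaw in(12,12.5,13):
    a=np.radians(yaw);R=np.array([[np.cos(a),-np.sin(a)],[np.sin(a),np.cos(a)]])
    L=W@R; mn,mx=L.min(0),L.max(0); print(yaw,(mx-mn).round(4),"centre", R@np.array([mx[0]-.0132,(mn[1]+mx[1])/2]), R@np.array([mn[0]+.0207,(mn[1]+mx[1])/2]))
E
```

```text
12 [0.0344 0.0262] centre [0.57181224 0.29268308] [0.57129619 0.2925734 ]
12.5 [0.0344 0.0262] centre [0.5718218  0.29269519] [0.57128535 0.29257626]
13 [0.0345 0.0262] centre [0.57183018 0.29270723] [0.57127599 0.29257928]
```

```bash
cat > d.py <<'E'
# usage: d.py x y z yawY(deg of tool y in world)
import sys,numpy as np
from scipy.spatial.transform import Rotation as Ro
from station import monitor
s=monitor.sense();q=s["tcp_rot"];R=Ro.from_quat([q[1],q[2],q[3],q[0]]).as_matrix()
y=np.degrees(np.arctan2(R[1,1],R[0,1]))
print("t",s["time_s"],"tcp",s["tool_pos"].round(4),"yawY",round(y,2),"tilt",np.degrees(np.arccos(-R[2,2])).round(2),"F",s["ft_force"].round(2),"T",s["wrist_torque"].round(2),"w",round(s["width"],4),"q",s["joint_positions"].round(2))
if len(sys.argv)>3:
    a=[float(v) for v in sys.argv[1:]]
    print("shift units",(R.T@(np.array(a[:3])-s["tool_pos"])/.06).round(3), "twist", round(-(a[3]-y)/6,3) if len(a)>3 else "")
E
python3 d.py .557 -.118 .30 87.7
python3 -m handwheel '[[0,0,-0.8,0,-0.3],[-0.6,-0.6,-1.17,-0.5,-0.3],[-1.25,-1.25,-1.17,-1,-0.3],[-1.9,-1.9,-1.17,-1.5,-0.3],[-2.55,-2.55,-1.17,-2,-0.3],[-3.2,-3.2,-1.17,-2.5,-0.3],[-3.85,-3.85,-1.17,-3,-0.3],[-4.5,-4.5,-1.17,-3,-0.3]]' 80
python3 d.py .557 -.118 .30 87.7
```

```text
t 0.1 tcp [0.2269 0.6086 0.2304] yawY 69.55 tilt 0.09 F [ 1.35 -0.44 -0.01] T [-0.02  0.01  0.02] w 0.0857 q [-1.26  0.47 -0.01  1.6   0.01  1.07 -0.06]
shift units [-9.386 -9.427 -1.144] twist -3.024
time_s: 1.1
tool_pos: [0.3861, 0.2598, 0.3014]
tcp_rot: [-0.0, 0.021, 1.0, -0.0]
ft_force: [1.1, 0.6, -0.2]
width: 0.0556
t 1.1 tcp [0.3861 0.2598 0.3014] yawY 87.58 tilt 0.01 F [ 1.08  0.64 -0.21] T [-0.01 -0.05  0.03] w 0.0556 q [-0.79  0.07  0.13  1.96 -0.01  1.11  0.88]
shift units [-3.112 -6.172  0.022] twist -0.02
```

```bash

python3 -m handwheel '[[-0.4,-0.85,0,0,-0.3],[-0.8,-1.7,0,0,-0.3],[-1.2,-2.55,0,0,-0.3],[-1.6,-3.4,0,0,-0.3],[-2.0,-4.25,0,0,-0.3],[-2.5,-5.1,0,0,-0.3],[-3.0,-5.9,0,0,-0.3],[-3.11,-6.17,0.02,0,-0.3]]' 80
python3 d.py .557 -.118 .30 87.7
python3 - <<'E'
from station import capture
import cv2,numpy as np
for n in("scene","top"):
    c=capture(n); np.savez(n+"1.npz",**c); cv2.imwrite(f"pics/{n}1.png",c["pixels"])
E
```

```text
time_s: 2.1
tool_pos: [0.5568, -0.1198, 0.2998]
tcp_rot: [-0.0, 0.024, 1.0, -0.001]
ft_force: [0.9, 1.1, -0.2]
width: 0.0555
t 2.1 tcp [ 0.5568 -0.1198  0.2998] yawY 87.28 tilt 0.11 F [ 0.95  1.1  -0.25] T [ 0.06 -0.01 -0.04] w 0.0555 q [-0.26  0.28  0.5   1.75 -0.14  1.15  1.81]
shift units [-0.002  0.03  -0.003] twist -0.07
```

View pics/scene1.png

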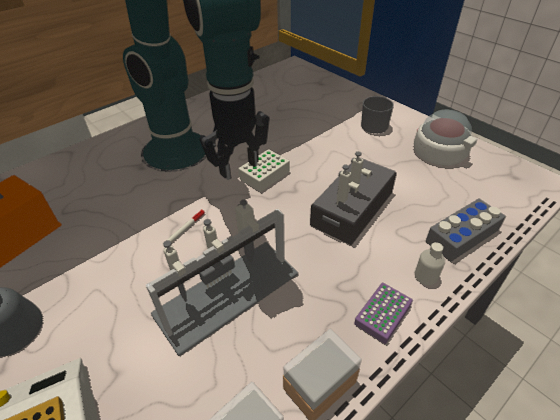

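The scene view shows the open fingers straddling the large pipette's button (about 243,205), with nothing in the way below. I'm going down.

```bash

python3 -m handwheel '[[0,0.03,0.4,-0.07,-0.3],[0,0.03,0.8,-0.07,-0.3],[0,0.03,1.2,-0.07,-0.3],[0,0.03,1.6,-0.07,-0.3],[0,0.03,1.95,-0.07,-0.3],[0,0.03,2.23,-0.07,-0.3],[0,0.03,2.23,-0.07,-0.3]]' 80
python3 d.py .557 -.118 .166 87.7
python3 - <<'E'
from station import capture
import cv2,numpy as np
for n in("scene","top"):
    c=capture(n); np.savez(n+"2.npz",**c); cv2.imwrite(f"pics/{n}2.png",c["pixels"])
a=cv2.resize(cv2.imread("pics/scene2.png")[120:300,150:320],None,fx=3,fy=3,interpolation=2)
cv2.imwrite("pics/s2z.png",np.clip(a*1.5,0,255))
E
```

```text
time_s: 3.08
tool_pos: [0.5555, -0.1128, 0.1654]
tcp_rot: [-0.001, 0.017, 1.0, 0.0]
ft_force: [-0.7, 0.8, 0.8]
width: 0.0555
t 3.075 tcp [ 0.5555 -0.1128  0.1654] yawY 88.06 tilt 0.15 F [-0.66  0.79  0.84] T [-0.   -0.02 -0.01] w 0.0555 q [-0.21  0.43  0.45  1.89 -0.24  0.88  1.89]
shift units [-0.028 -0.086 -0.009] twist 0.06[ WARN:0@2.388] global loadsave.cpp:1063 imwrite_ Unsupported depth image for selected encoder is fallbacked to CV_8U.
```

View pics/s2z.png

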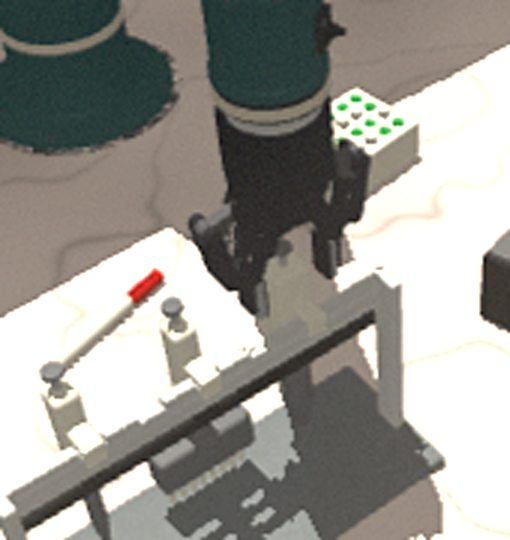

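```bash

python3 -m handwheel '[[0,0,0,0,-0.3],[0,0,0,0,-0.3]]' 80
python3 d.py .557 -.118 .166 87.7
```

```text
time_s: 3.42
tool_pos: [0.5568, -0.1144, 0.1672]
tcp_rot: [0.001, 0.018, 1.0, 0.0]
ft_force: [1.0, -0.4, -0.0]
width: 0.055
t 3.425 tcp [ 0.5568 -0.1144  0.1672] yawY 87.96 tilt 0.07 F [ 0.97 -0.36 -0.05] T [ 0.02 -0.04 -0.06] w 0.055 q [-0.21  0.42  0.45  1.89 -0.24  0.88  1.89]
shift units [-0.005 -0.06   0.02 ] twist 0.044
```

```bash

python3 -m handwheel '[[0,-0.06,0.02,0.04,-0.3],[0,-0.06,0.02,0.04,-0.3]]' 80
python3 d.py .557 -.118 .166 87.7; python3 d.py .557 -.118 .166 87.7;
python3 -m handwheel '[[0,0,0,0,0],[0,0,0,0,0.2],[0,0,0,0,0.4],[0,0,0,0,0.6],[0,0,0,0,1],[0,0,0,0,1],[0,0,0,0,1]]' 80
python3 d.py .557 -.118 .166 87.7
```

```text
time_s: 3.68
tool_pos: [0.5562, -0.1184, 0.1653]
tcp_rot: [0.0, 0.02, 1.0, -0.0]
ft_force: [-0.2, 0.3, 0.2]
width: 0.0556
t 3.675 tcp [ 0.5562 -0.1184  0.1653] yawY 87.69 tilt 0.01 F [-0.21  0.25  0.18] T [ 0.02  0.04 -0.03] w 0.0556 q [-0.21  0.43  0.45  1.89 -0.24  0.88  1.9 ]
shift units [-0.013  0.007 -0.011] twist -0.002
t 3.675 tcp [ 0.5562 -0.1184  0.1653] yawY 87.69 tilt 0.01 F [-0.21  0.25  0.18] T [ 0.02  0.04 -0.03] w 0.0556 q [-0.21  0.43  0.45  1.89 -0.24  0.88  1.9 ]
shift units [-0.013  0.007 -0.011] twist -0.002
time_s: 4.55
tool_pos: [0.5563, -0.118, 0.1655]
tcp_rot: [0.0, 0.02, 1.0, -0.0]
ft_force: [-2.3, -0.6, 4.9]
width: 0.0304
t 4.55 tcp [ 0.5563 -0.118   0.1655] yawY 87.73 tilt 0.01 F [-2.32 -0.65  4.93] T [-0.11  0.36  0.03] w 0.0304 q [-0.21  0.43  0.45  1.89 -0.24  0.88  1.9 ]
shift units [-0.012  0.    -0.009] twist 0.005
```

```bash

python3 -m handwheel '[[0,0,-0.15,0,1],[0,0,-0.3,0,1],[0,0,-0.5,0,1],[0,0,-0.7,0,1],[0,0,-0.7,0,1]]' 80
python3 d.py .557 -.118 .38 87.7
python3 - <<'E'
from station import capture
import cv2,numpy as np
for n in("scene","top"):
    c=capture(n); np.savez(n+"3.npz",**c); cv2.imwrite(f"pics/{n}3.png",c["pixels"])
a=cv2.resize(cv2.imread("pics/scene3.png")[120:300,150:320],None,fx=3,fy=3,interpolation=2)
cv2.imwrite("pics/s3z.png",np.clip(a*1.5,0,255).astype(np.uint8))
E
```

```text
time_s: 5.18
tool_pos: [0.557, -0.118, 0.2087]
tcp_rot: [0.001, 0.02, 1.0, 0.0]
ft_force: [-0.3, -0.1, -1.3]
width: 0.0303
t 5.175 tcp [ 0.557  -0.118   0.2087] yawY 87.74 tilt 0.15 F [-0.26 -0.09 -1.34] T [-0.01 -0.01  0.04] w 0.0303 q [-0.23  0.37  0.47  1.85 -0.2   0.96  1.87]
shift units [-0.006  0.    -2.855] twist 0.006
```

View pics/s3z.png

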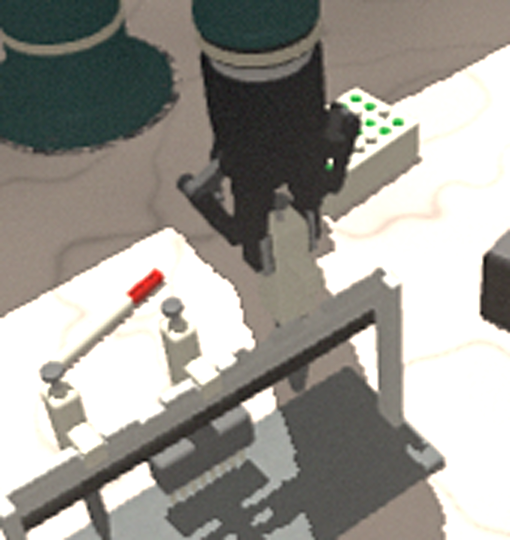

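```bash

python3 -m handwheel '[[0,0,-0.7,0,1],[0,0,-1.4,0,1],[0,0,-2.1,0,1],[0,0,-2.8,-0.5,1],[0,0.6,-2.85,-1,1],[0,1.3,-2.85,-1.5,1],[0,2.0,-2.85,-2,1],[-0.1,2.7,-2.85,-2.5,1]]' 80
python3 d.py .572 .293 .38 102.7
```

```text
time_s: 6.28
tool_pos: [0.5683, 0.045, 0.3779]
tcp_rot: [-0.0, -0.112, 0.994, 0.0]
ft_force: [0.4, 0.7, -0.8]
width: 0.0304
t 6.275 tcp [0.5683 0.045  0.3779] yawY 102.82 tilt 0.05 F [ 0.37  0.7  -0.79] T [-0.   -0.04  0.05] w 0.0304 q [-0.45  0.22  0.38  1.64 -0.08  1.31  1.74]
shift units [-0.978  4.016 -0.035] twist 0.02
```

```bash

python3 -m handwheel '[[-0.15,0.65,0,0,1],[-0.3,1.3,0,0,1],[-0.45,1.95,0,0,1],[-0.6,2.6,0,0,1],[-0.75,3.2,0,0,1],[-0.88,3.7,0,0,1],[-0.98,4.0,0,0,1],[-0.98,4.0,0,0,1]]' 80
python3 -m handwheel '[[0,0,0,0,1],[0,0,0,0,1]]' 80
python3 d.py .572 .293 .25 102.7
```

```text
time_s: 7.28
tool_pos: [0.5728, 0.2918, 0.3774]
tcp_rot: [-0.001, -0.112, 0.994, -0.0]
ft_force: [0.3, -0.8, -1.6]
width: 0.0303
time_s: 7.52
tool_pos: [0.5736, 0.289, 0.3786]
tcp_rot: [0.0, -0.11, 0.994, -0.0]
ft_force: [0.1, 0.5, -1.9]
width: 0.0306
t 7.525 tcp [0.5736 0.289  0.3786] yawY 102.6 tilt 0.03 F [ 0.06  0.48 -1.89] T [0.   0.01 0.02] w 0.0306 q [-0.72  0.35  0.27  1.45 -0.09  1.35  1.35]
shift units [0.013 0.071 2.143] twist -0.017
```

```bash

python3 -m handwheel '[[0,0.07,0.5,0,1],[0,0.07,1.0,0,1],[0,0.07,1.5,0,1],[0,0.07,1.9,0,1],[0,0.07,2.2,0,1],[0,0.07,2.35,0,1],[0,0.07,2.35,0,1],[0,0.07,2.35,0,1]]' 80
python3 d.py .572 .293 .236 102.7
python3 - <<'E'
from station import capture
import cv2,numpy as np
for n in("scene","top"):
    c=capture(n); np.savez(n+"4.npz",**c); cv2.imwrite(f"pics/{n}4.png",c["pixels"])
a=cv2.resize(cv2.imread("pics/scene4.png")[80:250,290:430],None,fx=3.5,fy=3.5,interpolation=2)
cv2.imwrite("pics/s4z.png",np.clip(a*1.5,0,255).astype(np.uint8))
a=cv2.resize(cv2.imread("pics/top4.png")[150:290,60:240],None,fx=4,fy=4,interpolation=2)
cv2.imwrite("pics/t4z.png",np.clip(a*1.5,0,255).astype(np.uint8))
E
python3 d.py .572 .293 .236 102.7
```

```text
time_s: 8.52
tool_pos: [0.5728, 0.2951, 0.2383]
tcp_rot: [0.001, -0.111, 0.994, 0.0]
ft_force: [0.4, -1.1, -0.3]
width: 0.0302
t 8.525 tcp [0.5728 0.2951 0.2383] yawY 102.73 tilt 0.11 F [ 0.4  -1.1  -0.32] T [-0.01 -0.09  0.04] w 0.0302 q [-0.71  0.45  0.25  1.63 -0.12  1.08  1.37]
shift units [ 0.022 -0.032  0.039] twist 0.005
t 8.625 tcp [0.5727 0.2952 0.2383] yawY 102.74 tilt 0.1 F [-0.06  0.13 -1.15] T [-0.06  0.03 -0.01] w 0.0302 q [-0.71  0.45  0.25  1.63 -0.12  1.08  1.37]
shift units [ 0.019 -0.033  0.038] twist 0.006
```

View pics/s4z.png

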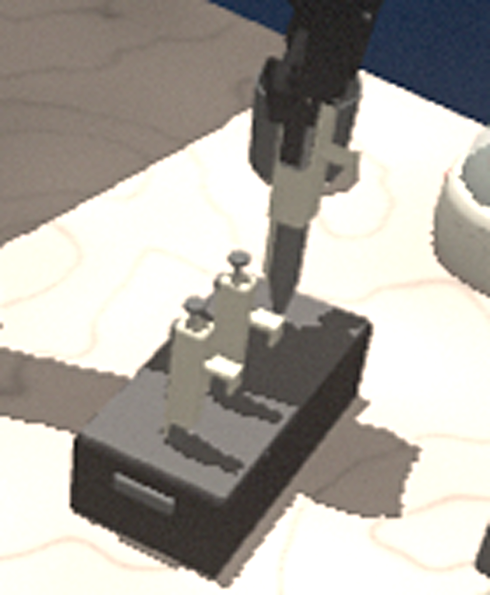

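View pics/t4z.png

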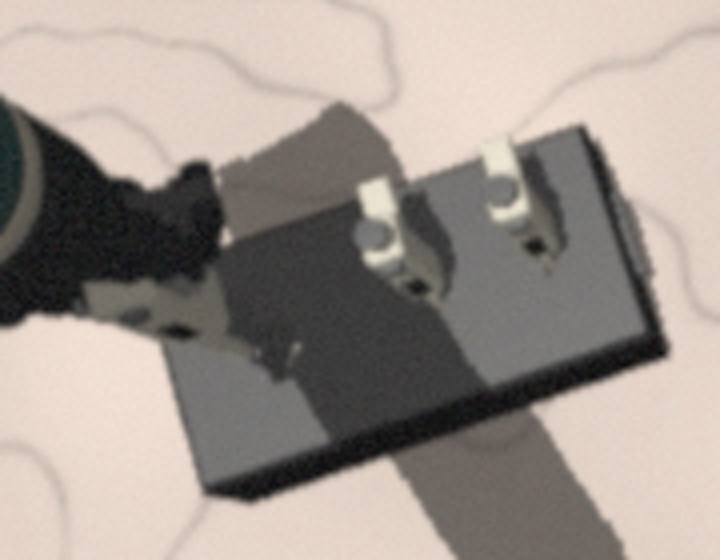

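```bash
python3 - <<'E'
from h import *
from scipy.optimize import least_squares
a=np.radians(12.6);ex=np.array([np.cos(a),np.sin(a)]);ey=np.array([-ex[1],ex[0]])
for n,pk in(("top",(.5716,.2926)),("scene",(.5738,.2942))):
    c=np.load(n+"4.npz");P=cloud(c);pk=np.array(pk)
    o,_=ray(c,0,0); print(n,"cam",o.round(3))
    loc=np.stack([(P[...,:2]-pk)@ex,(P[...,:2]-pk)@ey],-1)
    for lo,hi in((.132,.158),(.158,.184)):
        m=(P[...,2]>lo)&(P[...,2]<hi)&(np.linalg.norm(loc,axis=-1)<.03)&(c["range_z"]>0)
        q=loc[m]; q=q[q[:,0]>-.008+0*q[:,0]]
        f=least_squares(lambda p:np.linalg.norm(q-p,axis=1)-.012,[0,0],loss="soft_l1",f_scale=.002)
        print(lo,len(q),"axis rel pocket (case x,y) mm",(f.x*1000).round(2),"rms",np.sqrt(np.mean(f.fun**2))*1e3)
    print("tcp rel", ((np.array([.5727,.2952])-pk)@ex*1e3).round(2),((np.array([.5727,.2952])-pk)@ey*1e3).round(2))
E
```

```text
top cam [0.396 0.006 0.986]
0.132 42 axis rel pocket (case x,y) mm [3.39 1.85] rms 0.4818321198214249
0.158 27 axis rel pocket (case x,y) mm [3.57 1.88] rms 0.38805372862516946
tcp rel 1.64 2.3
scene cam [ 1.083 -0.466  0.804]
0.132 71 axis rel pocket (case x,y) mm [1.78 3.12] rms 1.4710435548959835
0.158 74 axis rel pocket (case x,y) mm [1.15 2.97] rms 1.3865818658930684
tcp rel -0.86 1.22
```

```bash
python3 - <<'E'
from h import *
c=np.load("scene4.npz");g=cv2.cvtColor(c["pixels"],cv2.COLOR_BGR2GRAY)
for z in(.18,.17,.16,.15,.14,.13,.12,.11,.098): print(z,np.round(proj(c,(.574,.294,z)),1))
print(g[138:176:3,358:385])
c=np.load("top4.npz");g=cv2.cvtColor(c["pixels"],cv2.COLOR_BGR2GRAY)
for z in(.18,.17,.16,.15,.14,.13,.12,.11,.098): print(z,np.round(proj(c,(.5727,.294,z)),1))
print(g[222:248,96:138])
E
```

```text
0.18 [372.5 143.6]
0.17 [372.  146.8]
0.16 [371.4 149.9]
0.15 [370.9 152.9]
0.14 [370.4 155.9]
0.13 [369.9 158.9]
0.12 [369.4 161.9]
0.11 [368.9 164.8]
0.098 [368.3 168.2]
[[188 189 189 188 189 188 191 193 175  84  87  88  90  90  90  91  91  90
   93  92  90  87  92 137 195 189 188]
 [187 190 187 188 190 190 189 178 127  87  90  89  91  93  91  92  92  91
   92  90  85  94 131 171 183 188 187]
 [185 188 186 187 187 188 189 193 174  87  84  58  57  62  72  84  92  96
   90  72 123 190 182 172 169 173 182]
 [182 185 187 186 186 186 188 180 129  85  72  48  52  54  55  54  55  52
   47  91 163 191 187 185 182 178 174]
 [182 185 184 187 185 187 188 170  88  85  55  50  53  54  55  55  53  50
   57 122 191 184 185 185 185 183 186]
 [ 96  93  92 123 179 175 176 146  85  78  52  53  55  55  54  54  56  48
  108 187 185 183 184 182 184 182 181]
 [ 80 136 180 187 187 189 171 103  85  59  52  51  52  55  54  53  52  69
  138 189 182 184 182 182 182 182 184]
 [ 82  89  92 133 173 125 119 118  82  49  50  54  52  54  53  53  46 107
  186 186 183 183 181 182 183 183 182]
 [143 172 163 129  92  8
[... 205 characters left out ...]
91  93  86  88  85 123 180 134  91  81  43  50  52  68  94  93  91  94
   92  92  94  91  95  93  93  95  86]
 [ 90  92  91 113 167 184 191 197 192 191 195 197 171 101 102  93  92  92
   95  95  94  94  85  47  50  53  50]
 [ 90  88  86  55  49  57  67  75  87 105 110  92  81  49  51  51  53  60
   50  50  52  50  50  52  51  53  52]]
0.18 [109.7 227.3]
0.17 [111.6 228.2]
0.16 [113.5 229.1]
0.15 [115.3 229.9]
0.14 [117.  230.8]
0.13 [118.8 231.6]
0.12 [120.5 232.4]
0.11 [122.1 233.2]
0.098 [124.1 234.1]
[[ 76  75  72 ...  42  38  40]
 [ 74  76  75 ...  40  39  41]
 [ 75  74  70 ...  40  41  41]
 ...
 [152 152 151 ...  39  39  39]
 [152 151 150 ...  44  40  41]
 [151 152 153 ...  53  42  37]]
```

```bash
python3 - <<'E'
from h import *
import sys
np.set_printoptions(linewidth=250,threshold=100000)
c=np.load("top4.npz");g=cv2.cvtColor(c["pixels"],cv2.COLOR_BGR2GRAY)
print("     ",np.arange(96,136))
for v in range(216,250): print(v,g[v,96:136])
a=cv2.resize(c["pixels"][205:260,85:150],None,fx=10,fy=10,interpolation=cv2.INTER_CUBIC)
cv2.imwrite("pics/t4zz.png",np.clip(a.astype(float)*2,0,255).astype(np.uint8))
E
```

```text
[ 96  97  98  99 100 101 102 103 104 105 106 107 108 109 110 111 112 113 114 115 116 117 118 119 120 121 122 123 124 125 126 127 128 129 130 131 132 133 134 135]
216 [16 18 20 20 20 17 16 20 18 20 19 17 15 15 27 36 42 41 38 37 39 39 43 37 37 40 38 40 37 41 37 41 39 37 43 42 44 40 41 41]
217 [20 20 20 21 19 18 21 14 20 13 15 17 19 22 25 40 50 49 42 41 41 40 39 41 40 40 41 40 40 40 39 40 39 40 37 39 40 37 42 36]
218 [24 21 21 16 20 19 22 24 30 31 22 21 21 17 29 44 57 59 47 40 38 37 41 39 39 40 41 35 38 40 39 41 40 41 42 38 39 40 39 38]
219 [41 38 30 19 21 24 29 34 41 42 35 29 16 23 30 45 60 59 50 43 41 41 39 38 40 38 37 37 40 38 38 39 39 39 41 38 37 38 41 37]
220 [65 60 49 33 32 38 39 44 47 49 45 38 34 36 44 54 64 64 55 46 39 42 39 42 40 39 38 38 40 36 40 39 38 40 42 39 40 40 41 40]
221 [74 71 63 52 48 46 44 46 50 50 49 48 46 49 56 63 64 64 58 47 39 41 40 37 39 38 40 40 40 41 40 40 39 39 39 37 42 40 38 39]
222 [76 75 72 66 61 58 54 50 49 46 48 50 53 52 60 64 63 63 62 51 44 36 38 39 40 38 41 38 38 37 38 39 39 42 37 39 40 41 41 42]
223 [74 76 75 68 67 64 62 59 54 51 49 51 58 57 62 64 67 
[... 3285 characters left out ...]
 72  57  56  58  68  72  66  50  39]
246 [152 151 150 153 150 146 128  86  73  76  79  77  77  78  77  78  76  79  78  78  77  78  77  78  79  79  76  78  79  78  77  77  71  72  73  76  77  74  55  44]
247 [151 152 153 150 152 150 138  94  69  75  78  78  79  79  78  78  78  78  78  79  80  76  78  78  76  80  80  80  78  79  78  75  78  76  77  78  77  78  70  53]
248 [151 150 149 153 151 150 140 103  69  74  78  78  76  78  76  77  78  79  77  77  78  77  78  79  78  77  78  79  77  77  77  77  80  79  78  77  80  78  78  66]
249 [151 150 150 151 150 151 142 112  71  71  77  78  77  79  78  78  77  76  78  76  78  76  78  78  80  78  79  80  79  80  78  78  78  78  78  79  78  79  79  75]
```

View pics/t4zz.png

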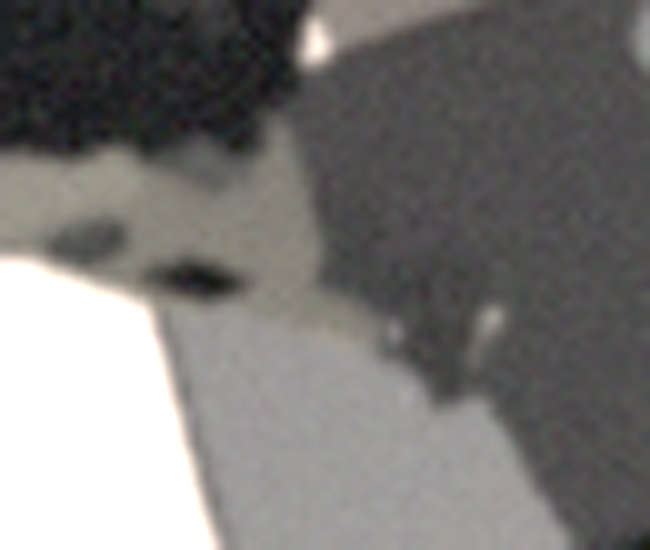

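```bash
python3 - <<'E'
from h import *
c=np.load("top4.npz")
a=np.radians(12.7);ex=np.array([np.cos(a),np.sin(a),0]);ey=np.array([-ex[1],ex[0],0])
A=np.array([.5727,.2952,0]);nz=.0978
for nm,x,y in(("inner -y",-.0113,-.004),("foot inner -y",-.0113,-.002),("outer +y",-.018,.004),("foot outer +y",-.018,.002),("foot outer -y",-.018,-.002)):
    print(nm,[tuple(np.round(proj(c,A+x*ex+y*ey+[0,0,nz+h]),1)) for h in(.088,.06,.04,.03,.02)])
print("nose",proj(c,A+[0,0,nz]))
E
```

```text
inner -y [(np.float64(111.5), np.float64(231.7)), (np.float64(116.7), np.float64(234.0)), (np.float64(120.2), np.float64(235.6)), (np.float64(121.9), np.float64(236.4)), (np.float64(123.6), np.float64(237.1))]
foot inner -y [(np.float64(110.5), np.float64(232.0)), (np.float64(115.7), np.float64(234.4)), (np.float64(119.2), np.float64(235.9)), (np.float64(121.0), np.float64(236.7)), (np.float64(122.6), np.float64(237.5))]
outer +y [(np.float64(108.3), np.float64(236.4)), (np.float64(113.6), np.float64(238.6)), (np.float64(117.2), np.float64(240.1)), (np.float64(118.9), np.float64(240.8)), (np.float64(120.6), np.float64(241.5))]
foot outer +y [(np.float64(109.3), np.float64(236.0)), (np.float64(114.6), np.float64(238.2)), (np.float64(118.2), np.float64(239.7)), (np.float64(119.9), np.float64(240.5)), (np.float64(121.6), np.float64(241.2))]
foot outer -y [(np.float64(111.4), np.float64(235.3)), (np.float64(116.6), np.float64(237.6)), (np.float64(120.1), np.float64(239.1)), (np.float64(121.8), np.float64(239.8)), (np.float64(123.5), np.float64(240.5))]
nose (np.float64(123.51093067346883), np.float64(234.16430807733718))
```

```bash
python3 d.py .5724 .294 .1955 102.7
python3 -m handwheel '[[0,-0.02,0.15,0,1],[0,-0.02,0.3,0,1],[0,-0.02,0.45,0,1],[0,-0.02,0.5,0,1],[0,-0.02,0.5,0,1]]' 80
python3 d.py .5724 .294 .1955 102.7
python3 - <<'E'
from station import monitor,capture
print(monitor.sense()["ft_force"]);capture("top");s=monitor.sense();print(s["ft_force"],s["wrist_torque"]);c=capture("top");s=monitor.sense();print(s["ft_force"],s["wrist_torque"])
import cv2,numpy as np
np.savez("top5.npz",**c)
a=cv2.resize(c["pixels"][205:260,85:150],None,fx=10,fy=10,interpolation=cv2.INTER_CUBIC)
cv2.imwrite("pics/t5zz.png",np.clip(a.astype(float)*2.5,0,255).astype(np.uint8))
E
```

```text
t 8.625 tcp [0.5727 0.2952 0.2383] yawY 102.74 tilt 0.1 F [-0.06  0.13 -1.15] T [-0.06  0.03 -0.01] w 0.0302 q [-0.71  0.45  0.25  1.63 -0.12  1.08  1.37]
shift units [ 0.01  -0.018  0.713] twist 0.006
time_s: 9.25
tool_pos: [0.5724, 0.2937, 0.2069]
tcp_rot: [-0.0, -0.111, 0.994, -0.0]
ft_force: [-0.0, -0.2, -0.8]
width: 0.03
t 9.25 tcp [0.5724 0.2937 0.2069] yawY 102.74 tilt 0.03 F [-0.01 -0.2  -0.81] T [-0.02 -0.01  0.03] w 0.03 q [-0.7   0.48  0.24  1.66 -0.13  1.02  1.37]
shift units [-0.001  0.004  0.19 ] twist 0.006
[-0.00553907 -0.20059502 -0.81122055]
[ 0.53657468 -0.19132214 -0.81289473] [ 0.02058194 -0.03025485  0.04587323]
[ 0.21977448  0.28364121 -2.22868824] [0.00521415 0.01602879 0.02220354]
```

View pics/t5zz.png

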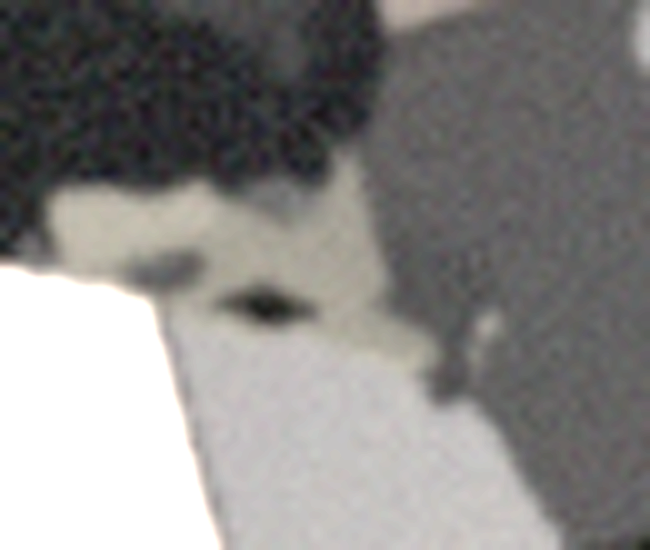

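The picture shows the arm's foot at about (128,240) just over the pocket's slot, with no side force yet. I'm lowering it in small steps and watching the force.

```bash

python3 -m handwheel '[[0,0,0.05,0,1],[0,0,0.1,0,1],[0,0,0.15,0,1],[0,0,0.2,0,1],[0,0,0.2,0,1]]' 80
python3 d.py .5724 .294 .1955 102.7
python3 -m handwheel '[[0,0,0.05,0,1],[0,0,0.1,0,1],[0,0,0.1,0,1]]' 80
python3 d.py .5724 .294 .1895 102.7
```

```text
time_s: 9.98
tool_pos: [0.5723, 0.2936, 0.1949]
tcp_rot: [-0.0, -0.111, 0.994, -0.0]
ft_force: [1.0, -0.4, -1.1]
width: 0.0302
t 9.975 tcp [0.5723 0.2936 0.1949] yawY 102.73 tilt 0.03 F [ 1.   -0.41 -1.13] T [ 0.01 -0.03  0.02] w 0.0302 q [-0.7   0.49  0.24  1.67 -0.13  1.    1.38]
shift units [-0.002  0.006 -0.01 ] twist 0.005
time_s: 10.35
tool_pos: [0.5721, 0.2935, 0.1888]
tcp_rot: [-0.001, -0.111, 0.994, -0.0]
ft_force: [-0.2, -1.5, -1.5]
width: 0.0305
t 10.35 tcp [0.5721 0.2935 0.1888] yawY 102.73 tilt 0.07 F [-0.15 -1.51 -1.48] T [-0.2   0.33 -0.01] w 0.0305 q [-0.7   0.5   0.24  1.67 -0.14  0.99  1.38]
shift units [-0.006  0.008 -0.011] twist 0.006
```

```bash
cat > f.py <<'E'
from station import monitor,capture
import numpy as np
F=[];T=[]
for _ in range(4):
    capture("top");s=monitor.sense();F.append(s["ft_force"]);T.append(s["wrist_torque"])
print("F",np.mean(F,0).round(2),"T",np.mean(T,0).round(3),"tcp",s["tool_pos"].round(4))
E
python3 f.py
python3 -m handwheel '[[0.01,-0.01,0,0,1],[0.01,-0.01,0,0,1]]' 80
python3 f.py
```

```text
F [-1.27 -0.15 -1.62] T [-0.228  0.346 -0.015] tcp [0.5722 0.2935 0.189 ]
time_s: 10.8
tool_pos: [0.5722, 0.2932, 0.1894]
tcp_rot: [0.0, -0.111, 0.994, 0.0]
ft_force: [-0.5, 0.6, -1.0]
width: 0.0302
F [-0.7  -0.03 -1.7 ] T [-0.022  0.22  -0.052] tcp [0.5721 0.2932 0.1894]
```

```bash

python3 -m handwheel '[[0.02,0,0,0,1],[0.02,0,0,0,1]]' 80
python3 f.py
python3 -m handwheel '[[0,0,0.05,0,1],[0,0,0.1,0,1],[0,0,0.1,0,1]]' 80
python3 f.py
```

```text
time_s: 11.25
tool_pos: [0.5711, 0.2928, 0.1895]
tcp_rot: [0.0, -0.111, 0.994, 0.0]
ft_force: [0.2, 0.1, -1.2]
width: 0.0304
F [ 0.26 -0.04 -0.58] T [-0.005  0.028 -0.007] tcp [0.571  0.2928 0.1894]
time_s: 11.82
tool_pos: [0.5707, 0.2926, 0.1828]
tcp_rot: [-0.0, -0.111, 0.994, -0.0]
ft_force: [0.8, -0.1, -1.4]
width: 0.0302
F [ 0.02 -0.08 -0.64] T [0.006 0.024 0.003] tcp [0.5709 0.2928 0.1834]
```

```bash

python3 -m handwheel '[[0,0,0.04,0,1],[0,0,0.08,0,1],[0,0,0.12,0,1],[0,0,0.16,0,1],[0,0,0.16,0,1]]' 80
python3 f.py
python3 -m handwheel '[[0,0,0.04,0,1],[0,0,0.08,0,1],[0,0,0.12,0,1],[0,0,0.16,0,1],[0,0,0.16,0,1]]' 80
python3 f.py
```

```text
time_s: 12.65
tool_pos: [0.5714, 0.2928, 0.1738]
tcp_rot: [0.001, -0.111, 0.994, 0.0]
ft_force: [0.8, -0.8, 1.5]
width: 0.0302
F [1.6  0.24 1.53] T [-0.055 -0.497 -0.019] tcp [0.5713 0.2928 0.1738]
time_s: 13.48
tool_pos: [0.5707, 0.2927, 0.1636]
tcp_rot: [-0.0, -0.111, 0.994, -0.0]
ft_force: [1.6, -0.2, 2.7]
width: 0.0301
F [ 0.89 -0.34  1.25] T [-0.095 -0.293 -0.016] tcp [0.5707 0.2927 0.1637]
```

```bash

python3 -m handwheel '[[-0.005,0,0.04,0,1],[-0.005,0,0.08,0,1],[-0.005,0,0.12,0,1],[-0.005,0,0.16,0,1],[-0.005,0,0.19,0,1],[-0.005,0,0.19,0,1]]' 80
python3 f.py
python3 - <<'E'
from station import capture
import cv2,numpy as np
c=capture("scene");np.savez("scene6.npz",**c)
a=cv2.resize(c["pixels"][80:250,290:430],None,fx=3.5,fy=3.5,interpolation=2)
cv2.imwrite("pics/s6z.png",np.clip(a*1.5,0,255).astype(np.uint8))
E
```

```text
time_s: 14.42
tool_pos: [0.5712, 0.2928, 0.1524]
tcp_rot: [-0.0, -0.111, 0.994, -0.0]
ft_force: [0.6, -0.8, 2.2]
width: 0.03
F [ 0.85 -0.4   1.65] T [-0.113 -0.35  -0.005] tcp [0.5711 0.2928 0.1524]
```

View pics/s6z.png

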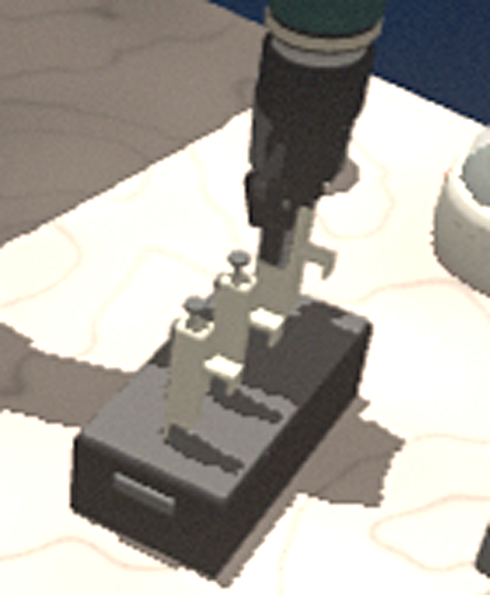

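```bash

python3 -m handwheel '[[0,0,0.03,0,1],[0,0,0.05,0,1],[0,0,0.05,0,1]]' 80
python3 f.py
python3 -m handwheel '[[0,0,0.02,0,1],[0,0,0.02,0,1]]' 80
python3 f.py
```

```text
time_s: 15.05
tool_pos: [0.5714, 0.2929, 0.1507]
tcp_rot: [0.0, -0.111, 0.994, 0.0]
ft_force: [-1.4, -1.5, 8.0]
width: 0.0304
F [-0.73 -1.12  8.68] T [-0.383  0.215 -0.016] tcp [0.5714 0.2929 0.1507]
time_s: 15.5
tool_pos: [0.5716, 0.2929, 0.1506]
tcp_rot: [0.001, -0.111, 0.994, 0.0]
ft_force: [-2.3, -2.5, 13.9]
width: 0.0299
F [-2.14 -2.31 14.37] T [-0.676  0.698  0.011] tcp [0.5716 0.2929 0.1506]
```

```bash

python3 -m handwheel '[[0,0,-0.04,0,1],[0,0,-0.04,0,1],[0,0,-0.04,0,0.2],[0,0,-0.04,0,0],[0,0,-0.04,0,-0.3],[0,0,-0.04,0,-0.3]]' 80
python3 f.py
python3 -m handwheel '[[0,0,-0.2,0,-0.3],[0,0,-0.5,0,-0.3],[0,0,-1,0,-0.3],[0,0,-1.6,0,-0.3],[0,0,-2.3,0,-0.3],[0,0,-3,0,-0.3],[-0.3,0,-3.4,0,-0.3],[1,0,-3.4,0,-0.3]]' 80
python3 -m handwheel '[[1,0,0,0,-0.3],[2,0,0,0,-0.3],[2,0,0,0,-0.3],[2,0,0,0,-0.3]]' 80
python3 - <<'E'
from station import capture
import cv2,numpy as np
for n in("scene","top"):
    c=capture(n); np.savez(n+"7.npz",**c); cv2.imwrite(f"pics/{n}7.png",c["pixels"])
a=cv2.resize(cv2.imread("pics/scene7.png")[80:250,290:430],None,fx=3.5,fy=3.5,interpolation=2)
cv2.imwrite("pics/s7z.png",np.clip(a*1.5,0,255).astype(np.uint8))
E
python3 d.py
```

```text
time_s: 16.45
tool_pos: [0.571, 0.2929, 0.1508]
tcp_rot: [-0.0, -0.111, 0.994, -0.0]
ft_force: [0.2, 0.3, -0.3]
width: 0.0557
F [-0.31  0.02  0.19] T [-0.037 -0.005 -0.02 ] tcp [0.5712 0.2928 0.1509]
time_s: 17.65
tool_pos: [0.5321, 0.2839, 0.3563]
tcp_rot: [0.003, -0.11, 0.994, -0.0]
ft_force: [-0.7, 0.2, -0.0]
width: 0.0556
time_s: 18.15
tool_pos: [0.4115, 0.2567, 0.3566]
tcp_rot: [0.002, -0.111, 0.994, 0.001]
ft_force: [1.0, 0.4, -0.5]
width: 0.0555
t 18.25 tcp [0.412  0.2567 0.3557] yawY 102.67 tilt 0.1 F [ 0.02  0.45 -0.41] T [-0.06 -0.02  0.05] w 0.0555 q [-0.84  0.06  0.22  1.85 -0.01  1.23  1.18]
```

View pics/s7z.png

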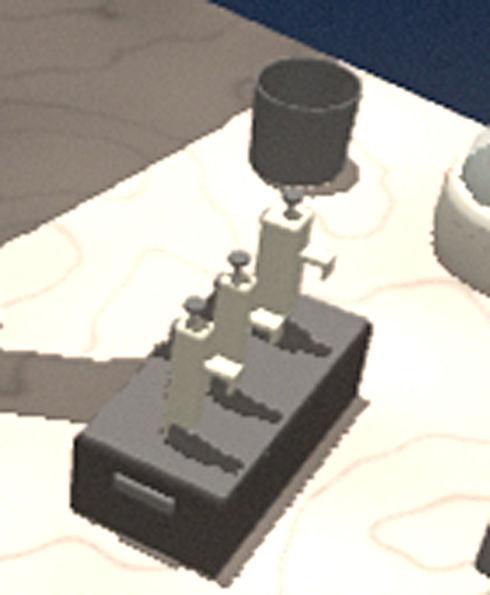

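View pics/top7.png

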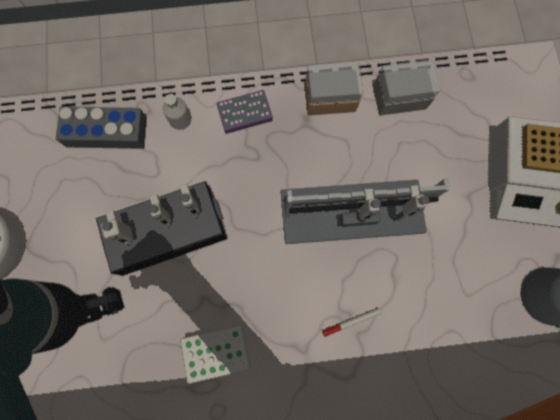

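The large pipette stands upright in the third pocket at about (112,225) in the top view, and the other four look unmoved. I'll check its height and tilt before handing in.

```bash
python3 - <<'E'
from h import *
for n in("top","scene"):
    c0=np.load(n+"0.npz");c=np.load(n+"7.npz");P=cloud(c);P0=cloud(c0)
    m=(abs(P[...,0]-.572)<.03)&(abs(P[...,1]-.293)<.03)&(c["range_z"]>0)
    z=P[m][:,2]; q=P[m&(abs(P[...,2]-.188)<.006)]; b=P[m&(P[...,2]>.2)]
    print(n,"handle top z",np.median(q[:,2]).round(4),len(q),"mid",((q.min(0)+q.max(0))/2).round(4),"button",b.mean(0).round(4),len(b))
    for nm,(x,y,lo) in dict(slimA=(.6085,.143,.2),slimB=(.595,.204,.2),multi=(.553,-.206,.215),slim=(.549,-.296,.215)).items():
        o=[]
        for Q in(P0,P):
            k=(abs(Q[...,0]-x)<.03)&(abs(Q[...,1]-y)<.03)&(Q[...,2]>lo)&(Q[...,2]<.24);o.append(Q[k].mean(0))
        print(nm,((o[1]-o[0])*1e3).round(1))
E
```

```text
top handle top z 0.1879 220 mid [0.5685 0.2912 0.1878] button [0.5707 0.2917 0.2063] 58
slimA [ 0.1  0.1 -0.3]
slimB [ 0.1  0.1 -0.4]
multi [-0.   0.   0.1]
slim [-0.  -0.1 -0.4]
scene handle top z 0.1873 97 mid [0.5697 0.294  0.1878] button [0.5731 0.2925 0.2054] 22
slimA [-0.3  0.4 -0.4]
slimB [ 0.1 -0.1  0.1]
multi [-0.5  0.3 -0.3]
slim [0.2 0.1 0.1]
```

Its handle top is at 0.1875–0.188 m, where 0.188 m means fully home. The button is within about 1–2 mm of the pocket's axis in both views, and the other pipettes haven't moved.

```bash
python3 -c "
from station import job
print(job.job_done())"
```

```text
the job is handed in; nothing more can be done
None
```

I moved the large pipette from the stand into the empty pocket of the service case, pressed it fully home, let go and drew the arm clear. I then handed the job in at about 18 s of the 58 s; no verdict came back.

- **Lift:** I gripped it across the flats at 80 N, lifted it straight up off its hook and carried it above the packed pipettes.
- **Insertion:** The camera estimates of the side offset over the pocket disagreed by 1–3 mm. I used the wrist force instead and shifted about 1.5 mm when the shank touched the mouth.
- **Pressing home:** The force rose to about 14 N with the tool at 0.1506 m, where 0.1505 m was expected for fully home.
- **Last checks:** The handle top reads 0.187–0.188 m, against 0.188 m for fully home. The button is within about 2 mm of the pocket's axis in both views, and the pipette looks upright in the scene view. The other four pipettes moved less than 1 mm, which is within the measuring noise.
- **Disagreements:** The two cameras still differ by about 2 mm in x, which is within their calibration. During the press the foam resisted with only 1–3 N, less than the stated 5–10 N.

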